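Tuck the bolt tray's flap under its lip

TASK

Close the small bolt tray: push its sprung metal flap down over the bolt and nut with the fingertips, then, keeping it pressed down, push the flap along until its free edge is tucked fully home beneath the tray's retaining lip, so that it stays shut when you take the hand away. Only push: do not grip the flap, leave the bolt and nut lying in the tray and do not disturb the big nut, the tape measure or the pliers.

Things in the scene. Friction and masses are not known exactly. Their poses are not given: they have to be found in the camera images.
- board: fixed plywood work board raised on battens, 300 (x) x 740 (y) mm; its top, on which everything stands, is 95 mm above the worktop. Origin: centre of its underside, on the worktop.
- tray: grey painted sheet-steel tray screwed to the board, 150 (x) x 120 (y) x 36 mm, walls 3 mm, with a small screwed-down ear on each long side. Origin: centre of its underside, on the board; z up; x points from the hinge wall to the retaining lip over the opposite wall.
- hinge_line (a point): fixed point on the tray: middle of the flap's hinge axis, 70 mm from the tray's centre towards -x, 38 mm above the board. Axes as the tray; the hinge axis runs along y.
- lip_edge (a point): fixed point on the tray: middle of the retaining lip's inner edge, on its underside, 44 mm above the board, 119 mm from the hinge axis along the tray's x. Axes as the tray. The lip is as wide as the tray, 3 mm thick, reaches from here 18 mm to the wall behind it; its inner margin flares up, to about 53 mm above the board 8 mm before this point.
- leaf_turn (a joint): angle of the flap about the hinge, rad: 0 = shut, level (plate's top face 40 mm above the board); 1.57 = upright; more leans away from the tray; stop at 2.1. Spring and friction hold it where it stands at 1.2 to 2.0; shut and let go it springs up to about 0.8 unless under the lip. Holding it shut takes about 5 N, 55 mm from the hinge.
- flap_slide (a joint): slide of the flap in its own plane on the slotted hinge leaf, away from the hinge, m: 0 = drawn in (free edge 105 mm from the hinge axis, folds past the lip flare with 6 mm to spare), 0.026 = fully out (when shut: edge 12 mm beneath the lip). About 2.5 N of friction, no spring. Slid out before it is folded, the edge lands on the lip, not under it.
- flap_heel (a point): moves with the flap: on the plate's outer face (top when shut), mid-width, 50 mm from the hinge axis when drawn in. x to the free edge, z out of that face. Aluminium plate 97 (x) x 100 x 4 mm, from x = -42 to +55 mm. A louvre 80 mm wide stands on the face: its steep side, 8 mm high, faces the hinge at x = +24 mm (push here to slide the flap), then slopes down over 27 mm.
- flap_edge (a point): point that moves with the flap: middle of its free edge, at mid-thickness of the plate, 105 mm from the hinge axis when drawn in. Axes as flap_heel.
- bolt: M16 bolt lying loose in the tray, 80 mm long, 28 mm high; origin under its centre.
- nut_small: hex nut lying loose in the tray, 35 x 30 x 16 mm; origin under its centre.
- nut_big: hex nut lying loose on the board to the left of the tray, 42 x 36 x 18 mm; a bystander. Origin under its centre.
- tape_measure: yellow tape measure standing loose on the board to the left of the tray, 39 x 90 x 62 mm; a bystander. Origin under its centre.
- pliers: combination pliers lying loose on the board to the left of the tray, beyond the other two, 54 x 181 x 12 mm; a bystander. Origin under its centre.

How it is judged:
By the outcome, as a careful person would: the job done as asked, in the order asked, and still so for the second after the job is handed in, with the robot touching nothing.
It also fails if it takes over 38 s, if anything falls off the work surface, if the arm or the gripper's body presses on something with over 40 N, if the wrist force passes 120 N, or if a joint passes its speed limit or range.

ROBOT

A 6-joint arm with a two-finger parallel gripper is mounted at the origin on the work surface; the furniture and walls round the work are solid. World frame = base frame: x ahead of the robot, y to its left, z up, the work surface at z = 0. Lengths are in m, angles in degrees, forces in N, time in s.
With the tool pointing down it reaches from about 0.35 to 0.875 m from the base axis. Payload 4.2 kg.
Tool frame: the origin (TCP) lies on the centre line of the jaws, within the pads' length; the fingertips stand 19 mm ahead of it and the grasp point (between the pads) is the TCP; z points along the fingers, y is the line along which they close (so a half turn about z gives the same grasp; the last joint's range is limited). The gripper opens to 87 mm and grips with 3 to 60 N. Pads are 19 mm wide; open, the fingers measure 117 mm over their backs; the gripper's body (75 mm by 190 mm) begins 51 mm behind the grasp point.
Start: joints at [-50.902, 22.042, 0.453, 0, -68.411, -14.817], TCP at [0.257, -0.57, 0.242] pointing down, gripper open.
Joint ranges: [-179.83, 179.83], [-69.29, 118.12], [-61.27, 80.66], [-181.25, 117.63], [-171.15, -9.14], [-177.46, 177.46]. Speed limits (degrees/s): [159.86, 159.86, 180, 180, 180, 180].

INTERFACE

Orientations are given as a 3x3 rotation matrix whose columns are the frame's x, y, z axes.
In Python, from station import sense, capture, finish_job, search_frame, masks_of gives the robot as it stands.
- The arm moves only by the tool drive_tool, never from a script. Its argument "rows" is a list of rows, each a list of 7 numbers: the opening in per cent of the stroke, from 0 (shut) to 100 (fully open), then the shift along the world's x, y, z in mm, then the turn, a rotation vector about the world's x, y, z in rad. In form: [[fingers, dx, dy, dz, wx, wy, wz], ...]. A call has 1 to 5 rows; each row shifts and turns the commanded pose from where the row before left it; what a row does not reach is not made up. A row lasts 1/12 s, in which the tool goes at most 41.7 mm and 7.16 degrees, less where a joint would pass 70% of its speed; a pose out of reach is approached as far as the arm can. A call is refused whole if a number of a shift passes 41.7 or a number of a turn 0.125, either way. A call with a gripper value outside its range is refused whole. The fingers move at their own pace and stop on an object; the grip force is fixed at half the most. Time passes only in rows, so rows that do not move let the fingers close. It gives the time, the measured TCP pose, the force, the opening and the grip force at its end, in the units of the state.
- sense(): the state, without advancing time (a new reading comes with each control period).
- capture(name): name is "side" or "top" or "wrist"; returns a dict with "frame" (480x640x3 uint8, red, green, blue), "z_map" (480x640 float32, m along the optical axis (not along the pixel's ray), 0 where there is no reading), "fx", "fy", "cx", "cy" (pixels), "distortion" ([k1, k2, p1, p2, k3] as OpenCV has them; the pictures are not rectified), "R" (3x3) and "t" (3): a world point X has camera coordinates R X + t; the wrist camera has in their place "T_tool_cam" (4x4, takes a point from camera to tool coordinates, whose origin is the TCP and whose axes are the flange's). Camera axes: x right, y down, z forward; pixel columns grow to the right and rows downward; lengths in m; the calibration is good to about 2 mm. A picture is of the moment at which its call begins: read the wrist's pose just before it.
- finish_job(): hands the job in; it is judged then, once.
Trained networks look in a picture, given as the dict that the camera call returned (one of the last four; its "shot" number tells which), for a name from the list of things; names that differ only in an ending like _2 or _b are one class to them, and where a whole thing is asked for, a point or a joint stands for the part that bears it (a point fixed in the world has none). Each returns a list of dicts, best first, with "p" (0 to 1); they miss things now and then, are a little off and sometimes report something else, mostly with a low value. They report only what shows in the picture. A call takes as long as a camera call.
- search_frame(label, picture): "xy" ([column, row] in pixels, amid what is visible of it).
- masks_of(label, picture): "region" (480x640 bool, what is visible of it) and "xy" ([column, row] in pixels, amid what is visible of it).
The state is a dict: "time_s": time; "joints": joint angles; "joint_velocities": joint speeds; "effort": joint torques, N m; "tcp_pos": TCP position; "ee_rot": TCP orientation; "wrist_force": force on the tool from outside, world axes, zero at the start; "moment": the same for the moment, N m; "gripper_width": opening from 0.0 (shut) to 1.0 (fully open); "gripper_force": force on a finger pad.
Only numpy, scipy, OpenCV 4.12 (cv2) and the standard library are available. Lean on these libraries where they do the work, as an engineer would, in place of code of your own. Each camera call takes 0.05 s, during which the arm holds its last target. There are 200 camera calls.

## Working session

There is one attempt and no reset: what is moved stays moved. The work goes in short steps, Python scripts to look and compute and a tool call to move; the robot and the scene stay as the last step left them, time stands still between calls to the robot, and variables do not carry over. Pictures are saved under pics/ and viewed, at most 10 in all, crops included, and the job is handed in when it is done.

Besides the shell and the picture viewer there is one more tool, called after ">>>" as name([rows], argument=value, ...), one row to a line, values as JSON. drive_tool: Moves the arm, as the interface text tells. Its arguments: {"type":"object","properties":{"rows":{"type":"array"}},"required":["rows"]}

```bash
mkdir -p pics; cat > h.py <<'E'
import numpy as np, cv2
from station import sense, capture, finish_job, search_frame, masks_of
def world(c,uv,z=None):
    K=np.array([[c['fx'],0,c['cx']],[0,c['fy'],c['cy']],[0,0,1]]);uv=np.atleast_2d(np.asarray(uv,float))
    n=cv2.undistortPoints(uv.reshape(-1,1,2),K,np.array(c['distortion'])).reshape(-1,2)
    if z is None: z=c['z_map'][uv[:,1].round().astype(int),uv[:,0].round().astype(int)]
    P=np.c_[n*np.c_[z],z]
    return (P-c['t'])@np.array(c['R'])
E
python3 - <<'E'
from h import *
s=sense();print(s['time_s'],s['tcp_pos'],s['ee_rot'],s['wrist_force'])
for n in ('top','side'):
    c=capture(n);cv2.imwrite(f'pics/{n}0.png',c['frame'][:,:,::-1])
    for l in ('tray','flap_heel','bolt','nut_small','nut_big','tape_measure','pliers'):
        for m in masks_of(l,c)[:1]:
            v,u=np.nonzero(m['region']&(c['z_map']>0));W=world(c,np.c_[u,v])
            print(n,l,round(m['p'],2),np.round(m['xy']),np.median(W,0).round(3),np.percentile(W,2,0).round(3),np.percentile(W,98,0).round(3))
            if l in('tray','flap_heel'):
                np.save(f'{n}_{l}.npy',W)
                if l=='flap_heel':
                    q=W-np.median(W,0);q=q[np.linalg.norm(q,axis=1)<.08];print(np.linalg.svd(q-q.mean(0),full_matrices=False)[2].round(3))
E
```

```text
0.0 [ 0.25681116 -0.56917734  0.2404504 ] [[-9.11618515e-01 -4.11036208e-01 -9.58431231e-04]
 [-4.11037320e-01  9.11616392e-01  1.96858367e-03]
 [ 6.45624541e-05  2.18854833e-03 -9.99997603e-01]] [ 0.09498127 -0.1985948   0.61254188]
top tray 0.58 [382. 234.] [ 0.451 -0.074  0.101] [ 0.381 -0.153  0.095] [0.525 0.018 0.231]
top flap_heel 0.93 [337. 247.] [0.429 0.006 0.202] [ 0.383 -0.017  0.126] [0.475 0.027 0.235]
[[-0.962 -0.267  0.06 ]
 [-0.029  0.32   0.947]
 [-0.272  0.909 -0.316]]
top bolt 0.79 [393. 235.] [ 0.454 -0.094  0.117] [ 0.436 -0.119  0.111] [ 0.474 -0.069  0.121]
top nut_small 0.49 [368. 236.] [ 0.442 -0.046  0.115] [ 0.427 -0.06   0.107] [ 0.456 -0.032  0.118]
top nut_big 0.84 [235. 230.] [0.479 0.202 0.113] [0.464 0.185 0.101] [0.498 0.218 0.117]
top tape_measure 0.56 [240. 275.] [0.38  0.184 0.151] [0.352 0.147 0.098] [0.405 0.221 0.159]
top pliers 0.95 [190. 283.] [0.367 0.293 0.105] [0.284 0.247 0.094] [0.45  0.309 0.109]
side tray 0.9 [336. 211.] [ 0.432 -0.009  0.14 ] [ 0.38  -0.159  0.096] [0.524 0.028 0.23 ]
side flap_heel 0.96 [328. 202.] [0.429 0.007 0.189] [ 0.384 -0.019  0.143] [0.476 0.029 0.231]
[[-0.525  0.17   0.834]
 [ 0.807  0.411  0.425]
 [-0.271  0.896 -0.353]]
side nut_big 0.93 [239. 296.] [0.482 0.207 0.111] [0.466 0.188 0.096] [0.502 0.223 0.114]
side tape_measure 0.84 [295. 308.] [0.369 0.216 0.143] [0.351 0.172 0.096] [0.398 0.23  0.157]
side pliers 0.61 [272. 355.] [0.368 0.297 0.104] [0.284 0.25  0.094] [0.453 0.313 0.107]
```

View pics/top0.png

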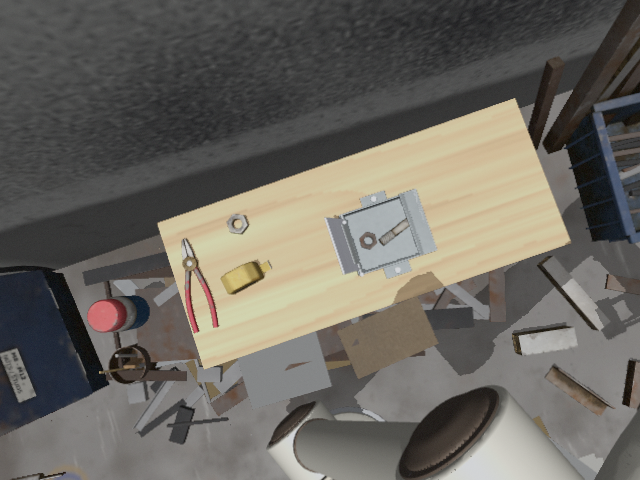

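View pics/side0.png

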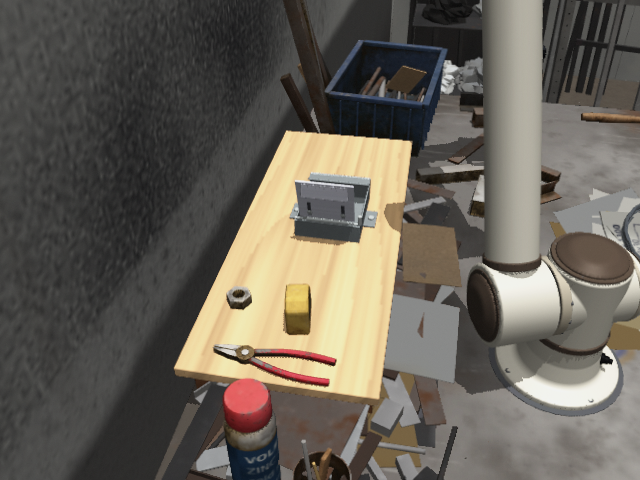

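The top view shows the tray around (385,235). Its flap stands on the left, at about (340,247), and the lip is on the right at about (420,220). In the side view the flap leans away from the tray at (328,202). The tray's x axis therefore points roughly along world -y. Next I'll fit the tray frame.

```bash
python3 - <<'E'
from h import *
W=np.vstack([np.load('top_tray.npy'),np.load('side_tray.npy')])
F=np.vstack([np.load('top_flap_heel.npy'),np.load('side_flap_heel.npy')])
F=F[(F[:,2]>.15)&(F[:,2]<.24)&(F[:,1]<.04)]
# robust plane
q=F
for _ in range(4):
    m=q.mean(0);n=np.linalg.svd(q-m,full_matrices=False)[2][2]
    n=n*np.sign(n[1]);d=(F-m)@n;q=F[abs(d)<.003]
print('flap n',n.round(3),len(q),len(F))
ex=-n[:2]/np.linalg.norm(n[:2]);print('theta',np.arccos(n[2]),'ex flap',ex)
c,sz,a=cv2.minAreaRect((W[(W[:,2]>.12)&(W[:,2]<.15)][:,:2]*1000).astype(np.float32));print('rect',c,sz,a,[np.cos(np.radians(a)),np.sin(np.radians(a))])
ey=np.array([-ex[1],ex[0]])
# project on ex/ey by height band
for lo,hi in((.098,.105),(.125,.135),(.135,.152)):
    b=W[(W[:,2]>lo)&(W[:,2]<hi)][:,:2];s=b@ex;t=b@ey
    print(lo,len(b),np.percentile(s,[1,5,50,95,99]).round(3),np.percentile(t,[1,5,50,95,99]).round(3))
b=W[(W[:,2]>.136)&(W[:,2]<.15)];s=b[:,:2]@ex;L=b[(s>np.median(s)-.05)&(s>.15)]
if len(L)>20: print('lip',L.mean(0),cv2.minAreaRect((L[:,:2]*1000).astype(np.float32)))
print('flap top z',np.percentile(F[:,2],[1,99]),'flap s,t',np.percentile(q[:,:2]@ex,[1,99]),np.percentile(q[:,:2]@ey,[1,50,99]))
# hinge: plane outer face at z=.133 
z=.133; s0=(m@n - n[2]*z)/ (n[:2]@ex); print('face s at z .133 along ex (t=0):',s0, 'm',m, 's via m', m[:2]@ex+ (-(n[2]*(z-m[2]))/(n[:2]@ex)))
E
```

```text
flap n [-0.275  0.904 -0.327] 1840 2621
theta 1.9033982460773577 ex flap [ 0.29045803 -0.95688773]
rect (453.8454284667969, -80.04108428955078) (123.16942596435547, 156.66696166992188) 16.22010040283203 [np.float64(0.9601957514251017), np.float64(0.27932797737638865)]
0.098 2731 [0.133 0.136 0.202 0.251 0.276] [0.332 0.338 0.398 0.484 0.491]
0.125 658 [0.133 0.134 0.14  0.27  0.277] [0.352 0.352 0.402 0.47  0.472]
0.135 2129 [0.132 0.134 0.262 0.281 0.283] [0.352 0.356 0.41  0.463 0.469]
lip [ 0.47064456 -0.13599994  0.14258659] ((471.3023376464844, -135.19480895996094), (120.67447662353516, 40.27788162231445), 15.308135986328125)
flap top z [0.15123813 0.23474143] flap s,t [0.10447714 0.13401169] [0.36374364 0.41095626 0.46122744]
face s at z .133 along ex (t=0): 0.13998927374012965 m [0.42871992 0.00427966 0.18962225] s via m 0.13998927374012965
```

>>> drive_tool([
  [0,8,31,12,0,0,0.0715],
  [0,8,31,12,0,0,0.0715],
  [0,8,31,12,0,0,0.0715],
  [0,8,31,12,0,0,0.0715],
  [0,8,31,12,0,0,0.0715],
])

```text
time_s: 1.22
tcp_pos: [0.2971, -0.4133, 0.3021]
ee_rot: [[-0.708, -0.706, 0.0], [-0.706, 0.708, -0.0], [-0.0, -0.0, -1.0]]
wrist_force: [1.6, 0.1, 0.8]
gripper_width: 0.707
gripper_force: 0.0
```

>>> drive_tool([
  [0,8,31,0,0,0,0.0715],
  [0,8,31,0,0,0,0.0715],
  [0,8,31,0,0,0,0.0715],
  [0,8,31,0,0,0,0.0715],
  [0,8,31,0,0,0,0.0715],
])

```text
time_s: 1.63
tcp_pos: [0.337, -0.2582, 0.3018]
ee_rot: [[-0.416, -0.909, 0.001], [-0.909, 0.416, -0.0], [-0.0, -0.001, -1.0]]
wrist_force: [0.5, 0.2, -0.1]
gripper_width: 0.324
gripper_force: 0.0
```

>>> drive_tool([
  [0,8,31,0,0,0,0.0715],
  [0,8,31,0,0,0,0.0715],
  [0,8,31,0,0,0,0.0715],
  [0,8,31,0,0,0,0.0715],
  [0,8,31,0,0,0,0.0715],
])

```text
time_s: 2.05
tcp_pos: [0.377, -0.1032, 0.302]
ee_rot: [[-0.071, -0.997, 0.001], [-0.997, 0.071, 0.0], [-0.0, -0.001, -1.0]]
wrist_force: [0.7, -0.1, -0.3]
gripper_width: 0.019
gripper_force: 0.0
```

>>> drive_tool([
  [0,8,31,0,0,0,0.0715],
  [0,8,31,0,0,0,0.0715],
  [0,8,31,0,0,0,0.0715],
  [0,8,31,0,0,0,0.0715],
  [0,8,31,0,0,0,0.0715],
])

```text
time_s: 2.47
tcp_pos: [0.417, 0.052, 0.302]
ee_rot: [[0.283, -0.959, 0.001], [-0.959, -0.283, 0.001], [-0.0, -0.001, -1.0]]
wrist_force: [-0.7, -0.9, 0.5]
gripper_width: 0.004
gripper_force: 0.0
```

```bash
python3 - <<'E'
from h import *
s=sense();print(s['time_s'],s['tcp_pos'],s['ee_rot'].round(3) if hasattr(s['ee_rot'],'round') else s['ee_rot'],s['wrist_force'],s['gripper_width'],s['joints'])
E
```

```text
2.4667 [0.41700162 0.05197781 0.30199475] [[ 0.283 -0.959  0.001]
 [-0.959 -0.283  0.001]
 [-0.    -0.001 -1.   ]] [-0.67625067 -0.85359027  0.45534561] 0.004344884560023534 [ 2.94587009e+01 -1.11416651e+00 -1.99166480e+01  4.66451753e-03
 -7.11298595e+01 -1.30108504e+01]
```

>>> drive_tool([
  [0,0,0,-20,0,0,0],
  [0,0,0,-20,0,0,0],
  [0,0,0,-20,0,0,0],
  [0,0,0,-20,0,0,0],
  [0,0,0,-20,0,0,0],
])

```text
time_s: 2.88
tcp_pos: [0.417, 0.0505, 0.2009]
ee_rot: [[0.28, -0.96, 0.001], [-0.96, -0.28, 0.0], [-0.0, -0.001, -1.0]]
wrist_force: [1.2, -0.6, -0.4]
gripper_width: 0.005
gripper_force: 0.0
```

>>> drive_tool([
  [0,2.8,-9.4,0,0,0,0],
  [0,2.8,-9.4,0,0,0,0],
  [0,2.8,-9.4,0,0,0,0],
  [0,2.8,-9.4,0,0,0,0],
  [0,2.8,-9.4,0,0,0,0],
])

```text
time_s: 3.3
tcp_pos: [0.4323, 0.0026, 0.203]
ee_rot: [[0.279, -0.96, 0.003], [-0.96, -0.279, 0.001], [-0.0, -0.004, -1.0]]
wrist_force: [-1.1, 1.9, 1.6]
gripper_width: 0.006
gripper_force: 1.0
```

>>> drive_tool([
  [0,2,-6.7,-0.3,0,0,0],
  [0,2,-6.7,-0.3,0,0,0],
  [0,2,-6.7,-0.3,0,0,0],
])

```text
time_s: 3.55
tcp_pos: [0.4376, -0.0174, 0.201]
ee_rot: [[0.279, -0.96, 0.001], [-0.96, -0.279, 0.001], [-0.0, -0.001, -1.0]]
wrist_force: [0.6, 2.8, -1.4]
gripper_width: 0.005
gripper_force: 1.2
```

```bash
cat >> h.py <<'E'
EX=np.array([.284,-.959]);EY=np.array([.959,.284]);H=np.array([.434,-.0146,.133])
def flap(name='side'):
    s=sense();p=np.array(s['tcp_pos'])-H;print('t',s['time_s'],'lead s %.1f z %.1f'%(1000*(p[:2]@EX)+9.5,1000*p[2]-19),'F',np.round(s['wrist_force'],1))
    c=capture(name)
    for m in masks_of('flap_heel',c)[:1]:
        v,u=np.nonzero(m['region']&(c['z_map']>0));W=world(c,np.c_[u,v])-H
        S=1000*np.c_[W[:,:2]@EX,W[:,:2]@EY,W[:,2]]
        print(name,m['p'],len(S),'r max',np.percentile(np.hypot(S[:,0],S[:,2]),[50,95,98,99]).round(1),'z',np.percentile(S[:,2],[2,50,98]).round(1),'s',np.percentile(S[:,0],[2,50,98]).round(1),'t',np.percentile(S[:,1],[2,98]).round(1))
        k=np.hypot(S[:,0],S[:,2]);b=S[(k>85)&(k<120)];print('angle(outer)',np.degrees(np.median(np.arctan2(b[:,2],b[:,0]))).round(1) if len(b) else None)
    return c
E
python3 - <<'E'
from h import *
c=flap('side');cv2.imwrite('pics/s1.png',c['frame'][100:300,200:500,::-1].repeat(2,0).repeat(2,1));c=flap('top')
E
```

```text
t 3.55 lead s 13.2 z 49.0 F [ 0.6  2.8 -1.4]
side 0.91 2099 r max [45.7 87.2 92.5 95.5] z [ 9.5 43.5 87.5] s [-0.1 12.6 27.2] t [-46.2  50.6]
angle(outer) 74.2
t 3.65 lead s 13.4 z 48.5 F [-0.5 -0.3  0.2]
top 0.59 142 r max [ 48.7  86.1 309.9 312.8] z [ -5.   46.8 309.9] s [-0.3 12.7 26.3] t [-49.2 -35.7]
angle(outer) 73.0
```

View pics/s1.png

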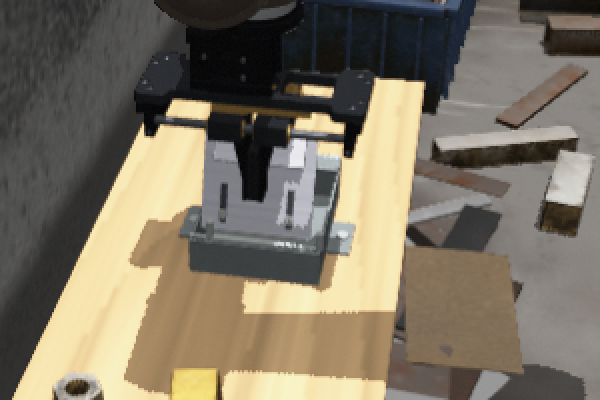

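The crop shows the fingertips centred on the flap's outer face at about (255,180), with the flap now near 73°. I'll continue along the arc.

>>> drive_tool([
  [0,1.4,-4.8,-2.4,0,0,0],
  [0,1.4,-4.8,-2.4,0,0,0],
  [0,1.5,-5.1,-3.8,0,0,0],
  [0,1.5,-5.1,-3.8,0,0,0],
])

```text
time_s: 4.08
tcp_pos: [0.443, -0.0369, 0.1882]
ee_rot: [[0.28, -0.96, 0.0], [-0.96, -0.28, 0.0], [0.0, -0.0, -1.0]]
wrist_force: [-2.6, 2.4, 2.9]
gripper_width: 0.006
gripper_force: 2.1
```

>>> drive_tool([
  [0,1.2,-4.0,-5,0,0,0],
  [0,1.2,-4.0,-5,0,0,0],
  [0,0.4,-1.3,-3,0,0,0],
])

```text
time_s: 4.33
tcp_pos: [0.4459, -0.0465, 0.1746]
ee_rot: [[0.279, -0.96, -0.0], [-0.96, -0.279, -0.0], [0.0, 0.0, -1.0]]
wrist_force: [-0.0, 0.8, 4.7]
gripper_width: 0.008
gripper_force: 2.5
```

```bash
python3 - <<'E'
from h import *
c=flap('side');cv2.imwrite('pics/s2.png',c['frame'][100:300,200:500,::-1].repeat(2,0).repeat(2,1));c=flap('top')
E
```

```text
t 4.3333 lead s 43.5 z 22.6 F [-0.   0.8  4.7]
side 0.68 1853 r max [ 44.5  89.7  96.9 100.4] z [ 3.3 20.5 43.9] s [ 6.6 39.3 86.8] t [-46.3  49.9]
angle(outer) 27.0
t 4.4333 lead s 43.4 z 22.6 F [-0.3  0.3  1.7]
top 0.61 281 r max [ 59.7 103.6 192.2 291. ] z [ 14.3  27.1 179.9] s [25.4 51.4 92.6] t [-48.7 -32.1]
angle(outer) 26.8
```

View pics/s2.png

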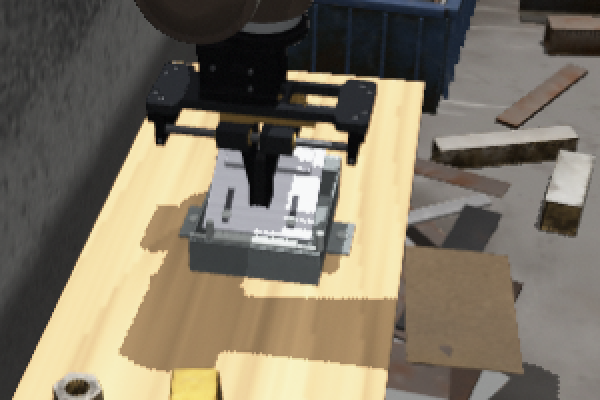

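The flap is at about 27° with its free edge about 104 mm from the hinge, so it is still drawn in. I'll fold it the rest of the way.

>>> drive_tool([
  [0,0.6,-1.9,-5.3,0,0,0],
  [0,0.6,-1.9,-5.3,0,0,0],
  [0,0.1,-0.4,-3.5,0,0,0],
  [0,0.1,-0.4,-3.5,0,0,0],
  [0,0,0,-3,0,0,0],
])

```text
time_s: 4.95
tcp_pos: [0.4474, -0.0511, 0.1551]
ee_rot: [[0.28, -0.96, 0.001], [-0.96, -0.28, -0.002], [0.002, -0.0, -1.0]]
wrist_force: [0.5, -3.0, 6.6]
gripper_width: 0.01
gripper_force: 3.4
```

>>> drive_tool([
  [0,0,0,-1.5,0,0,0],
  [0,0,0,0,0,0,0],
])

```text
time_s: 5.12
tcp_pos: [0.4474, -0.0512, 0.154]
ee_rot: [[0.28, -0.96, 0.0], [-0.96, -0.28, -0.002], [0.002, 0.0, -1.0]]
wrist_force: [-1.0, -4.0, 7.3]
gripper_width: 0.006
gripper_force: 3.7
```

```bash
python3 - <<'E'
from h import *
c=flap('side');c=flap('top');cv2.imwrite('pics/t3.png',c['frame'][150:300,280:480,::-1].repeat(3,0).repeat(3,1))
E
```

```text
t 5.1167 lead s 48.4 z 2.0 F [-1.  -4.   7.3]
side 0.68 1171 r max [44.9 90.1 96.8 98.7] z [-1.   2.   8.9] s [ 7.5 44.7 96.8] t [-45.6  48.5]
angle(outer) 1.1
t 5.2167 lead s 48.4 z 2.0 F [-1.8 -3.2  7. ]
top 0.6 254 r max [ 55.1 101.3 102.5 103. ] z [-1.1  2.3  7. ] s [ 29.1  54.8 102.1] t [-48.2 -31.3]
angle(outer) 1.8
```

View pics/t3.png

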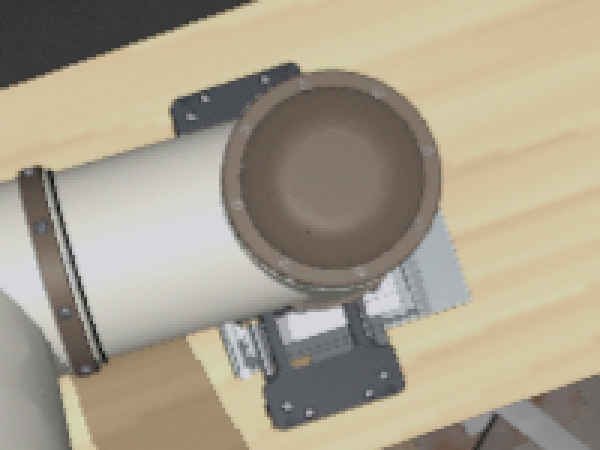

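The flap is level and still drawn in, with its edge at about 103 mm. The arm hides it in the top view. I'll add a little press and then slide.

>>> drive_tool([
  [0,0,0,-1,0,0,0],
  [0,0,0,-0.5,0,0,0],
])

```text
time_s: 5.48
tcp_pos: [0.4475, -0.0512, 0.1535]
ee_rot: [[0.281, -0.96, 0.001], [-0.96, -0.281, -0.002], [0.002, -0.0, -1.0]]
wrist_force: [-4.9, -2.0, 17.2]
gripper_width: 0.007
gripper_force: 8.4
```

>>> drive_tool([
  [0,1.1,-3.8,0,0,0,0],
  [0,1.1,-3.8,0,0,0,0],
  [0,1.1,-3.8,0,0,0,0],
  [0,1.1,-3.8,0,0,0,0],
  [0,1.1,-3.8,0,0,0,0],
])

```text
time_s: 5.9
tcp_pos: [0.453, -0.0696, 0.1534]
ee_rot: [[0.28, -0.96, 0.002], [-0.96, -0.28, -0.0], [0.001, -0.002, -1.0]]
wrist_force: [-5.1, 1.7, 12.9]
gripper_width: 0.002
gripper_force: 6.6
```

```bash
python3 - <<'E'
from h import *
c=flap('side');c=flap('top')
E
```

```text
t 5.9 lead s 67.7 z 1.4 F [-5.1  1.7 12.9]
side 0.87 1261 r max [ 64.  113.1 118.7 120.5] z [-3.   1.3  7.9] s [ 26.6  63.9 118.7] t [-46.3  51.2]
angle(outer) 0.9
t 6.0 lead s 68.1 z 1.4 F [-4.2 -2.  12.9]
top 0.57 234 r max [ 69.4 109.7 110.7 220.1] z [-1.3  2.  94.4] s [ 27.8  67.8 109.8] t [-48.2 -30.9]
angle(outer) 1.1
```

>>> drive_tool([
  [0,1.1,-3.8,0,0,0,0],
  [0,1.1,-3.8,0,0,0,0],
  [0,1.1,-3.8,0,0,0,0],
  [0,1.1,-3.8,0,0,0,0],
])

```text
time_s: 6.43
tcp_pos: [0.4579, -0.0837, 0.1531]
ee_rot: [[0.28, -0.96, 0.003], [-0.96, -0.28, 0.002], [-0.001, -0.003, -1.0]]
wrist_force: [-2.4, 7.9, 10.4]
gripper_width: 0.007
gripper_force: 5.4
```

>>> drive_tool([
  [0,1.1,-3.8,0,0,0,0],
  [0,1.1,-3.8,0,0,0,0],
  [0,0.6,-1.9,0,0,0,0],
])

```text
time_s: 6.68
tcp_pos: [0.4608, -0.0933, 0.1529]
ee_rot: [[0.28, -0.96, 0.003], [-0.96, -0.28, 0.002], [-0.001, -0.003, -1.0]]
wrist_force: [-1.5, 5.5, 9.6]
gripper_width: 0.01
gripper_force: 4.9
```

```bash
python3 - <<'E'
from h import *
c=flap('side');c=flap('top')
E
```

```text
t 6.6833 lead s 92.6 z 0.9 F [-1.5  5.5  9.6]
side 0.65 1235 r max [ 69.1 114.4 120.3 123.2] z [-2.3  1.2  7.4] s [ 33.3  69.1 120.3] t [-45.8  49.8]
angle(outer) 0.7
t 6.7833 lead s 92.8 z 0.9 F [-2.2  3.6  8.6]
top 0.73 469 r max [ 55.5 109.8 129.5 269.4] z [-35.6   1.9 112.9] s [ 33.3  52.4 108.9] t [-49.1 -16.4]
angle(outer) 1.1
```

The heel end has moved from 7.5 to 33.3 mm, so the slide is about 26 mm. I'll push gently up to the louvre to confirm it is home.

>>> drive_tool([
  [0,0.8,-2.8,0,0,0,0],
  [0,0.8,-2.8,0,0,0,0],
])

```text
time_s: 7.05
tcp_pos: [0.4623, -0.0988, 0.1527]
ee_rot: [[0.28, -0.96, 0.003], [-0.96, -0.28, 0.001], [-0.001, -0.003, -1.0]]
wrist_force: [-1.5, 5.1, 8.4]
gripper_width: 0.008
gripper_force: 4.4
```

>>> drive_tool([
  [0,0.5,-1.5,0,0,0,0],
  [0,0.3,-1,0,0,0,0],
])

```text
time_s: 7.22
tcp_pos: [0.4623, -0.0996, 0.1522]
ee_rot: [[0.278, -0.96, 0.001], [-0.96, -0.278, 0.005], [-0.004, -0.003, -1.0]]
wrist_force: [-4.4, 18.0, 10.6]
gripper_width: 0.007
gripper_force: 11.2
```

```bash
python3 - <<'E'
from h import *
c=flap('side')
E
```

```text
t 7.2167 lead s 99.1 z 0.2 F [-4.4 18.  10.6]
side 0.81 1324 r max [ 71.3 117.1 123.  125.1] z [-3.2  0.9  7.3] s [ 33.6  71.3 123. ] t [-45.9  50.4]
angle(outer) 0.5
```

The louvre met its stop with 18 N at 99 mm, against an expected 100 mm. I'll relieve the push and lift away.

>>> drive_tool([
  [0,-0.6,2,0.5,0,0,0],
  [0,0,0,2,0,0,0],
  [0,0,0,5,0,0,0],
  [0,0,0,15,0,0,0],
  [0,0,0,30,0,0,0],
])

```text
time_s: 7.73
tcp_pos: [0.4587, -0.1003, 0.2012]
ee_rot: [[0.279, -0.96, -0.01], [-0.96, -0.279, -0.0], [-0.003, 0.009, -1.0]]
wrist_force: [0.8, -0.3, 0.8]
gripper_width: 0.009
gripper_force: 0.0
```

>>> drive_tool([
  [0,0,0,30,0,0,0],
  [0,-8,-30,25,0,0,0],
  [0,-8,-38,10,0,0,0],
  [0,-8,-38,0,0,0,0],
  [0,-8,-38,0,0,0,0],
])

```text
time_s: 8.15
tcp_pos: [0.429, -0.2457, 0.27]
ee_rot: [[0.28, -0.96, 0.002], [-0.96, -0.28, -0.0], [0.001, -0.002, -1.0]]
wrist_force: [0.2, 0.4, 0.6]
gripper_width: 0.008
gripper_force: 0.0
```

>>> drive_tool([
  [0,-8,-38,0,0,0,0],
  [0,-8,-38,0,0,0,0],
  [0,-8,-38,0,0,0,0],
  [0,0,0,0,0,0,0],
  [0,0,0,0,0,0,0],
])

```text
time_s: 8.57
tcp_pos: [0.4042, -0.36, 0.2679]
ee_rot: [[0.275, -0.961, -0.002], [-0.961, -0.275, 0.001], [-0.002, 0.002, -1.0]]
wrist_force: [-0.3, -1.5, -0.1]
gripper_width: 0.005
gripper_force: 0.0
```

```bash
python3 - <<'E'
from h import *
c=flap('side');c=flap('top');cv2.imwrite('pics/t4.png',c['frame'][150:300,280:480,::-1].repeat(3,0).repeat(3,1))
for l in ('nut_big','tape_measure','pliers'):
    print(l,[m['xy'] for m in search_frame(l,c)[:1]])
E
```

```text
t 8.5667 lead s 332.3 z 115.9 F [-0.3 -1.5 -0.1]
side 0.62 1449 r max [ 72.9 107.2 111.9 114.1] z [-15.6   4.   12.4] s [ 33.4  72.8 111.4] t [-45.8  49. ]
angle(outer) 3.0
t 8.6667 lead s 330.7 z 116.5 F [ 1.   0.1 -0.3]
top 0.96 2197 r max [ 71.4 105.7 108.2 109.2] z [ 1.1  5.1 14.8] s [ 34.8  71.2 107.5] t [-46.5  46.7]
angle(outer) 4.4
nut_big [[239.3, 228.3]]
tape_measure [[238.4, 275.6]]
pliers [[189.5, 279.6]]
```

View pics/t4.png

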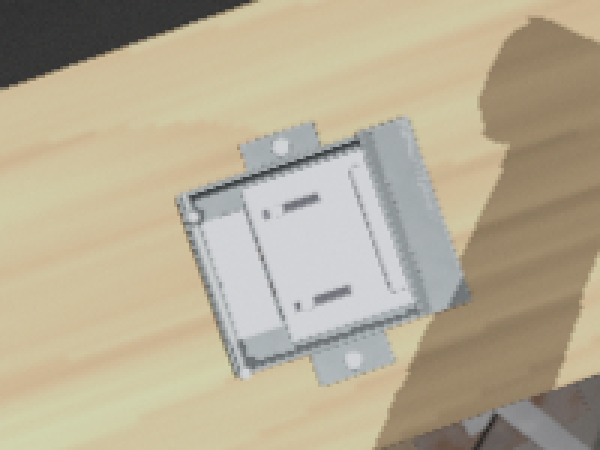

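The picture shows the flap shut, its free edge beneath the lip near (400,220), and held against the lip's underside. The heel end is still about 26 mm out. The bystanders have not moved and the hand is clear, so I'm handing the job in.

```bash
python3 -c "
from station import finish_job;print(finish_job())"
```

```text
the job is handed in; nothing more can be done
None
```

The flap is shut with its free edge slid fully out (about 26 mm) beneath the retaining lip; it stayed shut with the hand away, and the job is handed in at about 8.7 s.

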